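# Push a maple block home in the squaring jig

### The arm

A 6-joint arm with a two-finger parallel gripper is mounted at the origin on a cart in front of the work surface, level with it; the furniture and walls round the work are solid. World frame = base frame: x ahead of the robot, y to its left, z up, the work surface at z = 0. Lengths are in m, angles in rad, forces in N, time in s.
With the tool pointing down it reaches from about 0.3 to 1 m from the base axis. Payload 5.1 kg.
Tool frame: the origin (TCP) lies on the centre line of the jaws, within the pads' length; the fingertips stand 17 mm ahead of it and the grasp point (between the pads) lies 2 mm behind it (manip.tips_ahead is the distance from the TCP to the fingertips, in m); z points along the fingers, y is the line along which they close (so a half turn about z gives the same grasp; the last joint's range is limited). The gripper opens to 95 mm and grips with 3 to 60 N. Pads are 20 mm wide; open, the fingers measure 119 mm over their backs; the gripper's body (75 mm by 180 mm) begins 59 mm behind the grasp point.
Start: joints at [1.246, 0.124, 1.65, -0, 1.367, -0.083], TCP at [0.156, 0.631, 0.201] pointing down, gripper open.
Joint ranges: [-2.61, 2.61], [-1.02, 2.33], [0.03, 2.71], [-1.35, 4.49], [0.32, 2.68], [-2.91, 2.91]. Speed limits (rad/s): [2.57, 2.57, 3.14, 3.14, 3.14, 3.14].

### API

Orientations are given as [roll, pitch, yaw] about the fixed x, y, z axes, in that order (R = Rz(yaw) Ry(pitch) Rx(roll)).
In Python, from bench import get_obs, optics, ticket, manip gives the robot as it stands.
- The arm moves only by the tool servo_tool, never from a script. Its argument "steps" is one flat list of numbers, 5 for each row, row after row: the shift along the tool's x, y, z each as a share of 0.3 m, from -1 to 1, then the turn about the tool's z as a share of 6 degrees, from -1 to 1, then the gripper command: -1 is shut, 1 is fully open, values between are in proportion. In form: [x, y, z, roll, grip, x, y, z, roll, grip, ...]. A call has 1 to 12 rows; each row shifts and turns the commanded pose from where the row before left it, along the tool's axes as they then stand; what a row does not reach is not made up. A row lasts 1/10 s, in which the tool goes at most 50 mm and 8.59 degrees, less where a joint would pass 70% of its speed; a pose out of reach is approached as far as the arm can. A call with a number of a shift or a turn outside -1 to 1 is refused whole. A call with a gripper value outside its range is refused whole. The fingers move at their own pace and stop on an object; the grip force is fixed at half the most. Time passes only in rows, so rows that do not move let the fingers close. It gives the time, the measured TCP pose, the force, the opening and the grip force at its end, in the units of the state.
- get_obs(): the state, without advancing time (a new reading comes with each control period).
- optics.snapshot(name): name is "scene" or "top" or "wrist"; returns (picture, depth): 384x512x3 uint8, blue, green, red; 384x512 float32, m along the optical axis (not along the pixel's ray), 0 where there is no reading.
- optics.camera_model(name): a dict with "intrinsics" (3x3 intrinsics, pixels), "cam_to_world" (4x4, takes a point from camera to world coordinates); the wrist camera has in their place "hand_eye" (4x4, takes a point from camera to tool coordinates, whose origin is the TCP and whose axes are the flange's). Camera axes: x right, y down, z forward; pixel columns grow to the right and rows downward; lengths in m; the calibration is good to about 2 mm. The wrist camera is an equidistant fisheye: a pixel r from the principal point sees the ray r / f radians off the axis. A picture is of the moment at which its call begins: read the wrist's pose just before it. camera_model takes no time and is no camera call.
- ticket.close_job(): hands the job in; it is judged then, once.
The state is a dict: "t": time; "q": joint angles; "joint_velocities": joint speeds; "joint_torque": joint torques, N m; "ee_pos": TCP position; "tcp_rot": TCP orientation; "ft_force": force on the tool from outside, world axes, zero at the start; "wrist_torque": the same for the moment, N m; "finger_gap": opening from 0.0 (shut) to 1.0 (fully open); "finger_force": force on a finger pad.
Only numpy, scipy, OpenCV 4.12 (cv2) and the standard library are available. Lean on these libraries where they do the work, as an engineer would, in place of code of your own. Each camera call takes 0.05 s, during which the arm holds its last target. There are 200 camera calls.

### The job

Push the pale maple block along the bench into the corner of the dark wooden squaring jig, so that one long side lies flat against the jig's long fence and its end is up against the short stop. Only push it with the fingers, never taking it between them or lifting it off the bench, let go of it at the end, and leave the needle tin, the red thread spool and the beeswax where they are.

Things in the scene. Friction and masses are not known exactly. Their poses are not given: they have to be found in the camera images.
- jig: L-shaped squaring jig of dark wood with brass corner straps, fixed to the bench, all 22 mm high (24.5 at the screw heads), 22 mm thick. Origin: inner corner of the L at bench height; z up. Long fence: runs 225 mm along +y, inner face x = 0, wood at +x. Short stop: runs 80 mm along -x, inner face y = 0, wood at -y. Its +x points away from the robot, within 0.2 rad of world x
- home (a point): Where the block's centre lies on the bench when home: 25 mm from the long fence, 60 mm from the stop (jig x = -25 mm, y = +60 mm); axes as the jig's. No visible mark
- maple_block: Plain pale maple block, 50 mm (its x) by 120 mm (its y) by 25 mm high, about 0.2 kg, loose on the bench in front of the long fence, turned up to 0.45 rad from it. Origin at the centre of its underside; z up (bare bench; a blue mat 3 mm thick begins left of it, at world y = 0.304 m). It slides when pushed low on its sides, with ordinary wood friction
- needle_box: Flat dark-green needle tin with a shut lid, 63 x 94 x 21 mm, loose; origin at the centre of its underside. Bystander
- red_spool: Wooden spool of red thread standing upright, 41 mm across, 50 mm high, loose; origin at the centre of its underside. Bystander
- wax: Yellow block of beeswax, 36 x 52 x 19 mm, loose; origin at the centre of its underside. Bystander
Not all that is in view belongs to the job. Of the things that look like the maple_block, the smaller one is meant.

How it is judged:
At the end, for the whole second after the job is handed in: The maple block lies flat on the bench and at rest in the jig's corner: its centre within 3.5 mm of its seated place both toward the long fence and toward the stop, its long axis within 0.035 rad (2 degrees) of the fence (x of maple_block in the frame of jig between -0.0285 and -0.0215 m and y of maple_block in the frame of jig between 0.0565 and 0.0635 m and angle between the y axis of maple_block and the y axis of jig, either way round below 0.035 rad and height (world z) of maple_block below 0.004 m and angle between maple_block's own z axis and vertical below 0.05 rad and linear speed of maple_block below 0.01 m/s); the robot touches nothing.
It fails at once if the maple block is lifted off the bench (over 10 mm) or tipped (over 0.25 rad) (height (world z) of maple_block above 0.01 m or angle between maple_block's own z axis and vertical above 0.25 rad).
It fails at once if the maple block is taken between the fingers (contact force between the fingers and maple_block above 0.3 N and x of the grasp point in the frame of maple_block between -0.02 and 0.02 m and y of the grasp point in the frame of maple_block between -0.055 and 0.055 m and z of the grasp point in the frame of maple_block below 0.032 m).
It fails at once if the needle tin, the red spool or the beeswax is moved by more than 12 mm (distance of any of needle_box, red_spool, wax from where it was at the start of the episode above 0.012 m).
It also fails if it takes over 42 s, if anything falls off the work surface, if the arm or the gripper's body presses on something with over 40 N, if the wrist force passes 120 N, or if a joint passes its speed limit or range.

## Working session

There is one attempt and no reset: what is moved stays moved. The work goes in short steps, Python scripts to look and compute and a tool call to move; the robot and the scene stay as the last step left them, time stands still between calls to the robot, and variables do not carry over. Pictures are saved under pics/ and viewed, at most 10 in all, crops included, and the job is handed in when it is done.

Besides the shell and the picture viewer there is one more tool, called after "Request:" by a JSON object that holds its "method" and its "body", one argument or row to a line. servo_tool: Moves the arm, as the interface text tells. Its arguments: {"type":"object","properties":{"steps":{"type":"array"}},"required":["steps"]}

```bash
mkdir -p pics; ls; python3 - <<'E'
from bench import get_obs, optics, manip
import cv2,numpy as np
for n in ["top","scene"]:
    p,d=optics.snapshot(n); cv2.imwrite(f"pics/{n}0.png",p); np.save(f"pics/{n}0.npy",d)
    print(n,optics.camera_model(n))
o=get_obs();print(o["t"],o["ee_pos"],o["tcp_rot"],manip.tips_ahead)
E
```

```text
pics
top {'intrinsics': array([[391.0892653 ,   0.        , 258.88171434],
       [  0.        , 391.0892653 , 186.88316425],
       [  0.        ,   0.        ,   1.        ]]), 'cam_to_world': array([[ 4.96248509e-04, -9.86276811e-01,  1.65099380e-01,
         4.59955541e-01],
       [-9.99711034e-01,  3.47859934e-03,  2.37854738e-02,
         1.68727510e-01],
       [-2.40333759e-02, -1.65063475e-01, -9.85990084e-01,
         9.67081232e-01],
       [ 0.00000000e+00,  0.00000000e+00,  0.00000000e+00,
         1.00000000e+00]])}
scene {'intrinsics': array([[407.76216863,   0.        , 263.26688432],
       [  0.        , 407.76216863, 197.61043796],
       [  0.        ,   0.        ,   1.        ]]), 'cam_to_world': array([[ 0.82480794, -0.41887094,  0.37978808,  0.22730408],
       [-0.56516865, -0.59102738,  0.57556149, -0.41803101],
       [-0.01662083, -0.68937201, -0.72421681,  0.76520903],
       [ 0.        ,  0.        ,  0.        ,  1.        ]])}
0.1 [0.15547278 0.630508   0.20000865] [-3.13969744e+00 -1.33833915e-04  2.89983172e+00] 0.017
```

View pics/top0.png

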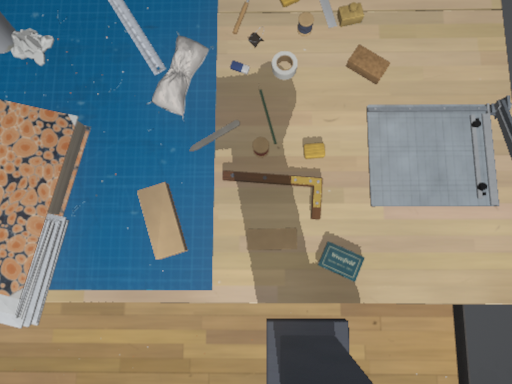

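View pics/scene0.png

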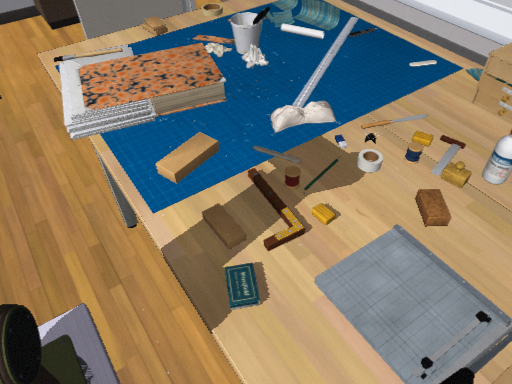

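The top view shows two candidates for the block. One is a pale block in shadow at (271,238), on bare bench in front of the jig. The other is a larger pale block on the mat at (162,220). I choose the smaller one, at (271,238). The jig's corner is near (315,183), the tin at (341,261), the spool at (261,146) and the wax at (314,151).

```bash
cat > h.py <<'E'
import cv2,numpy as np
from bench import get_obs, optics
def cloud(n,d):
    m=optics.camera_model(n);K=m["intrinsics"];T=m["cam_to_world"]
    v,u=np.mgrid[:384,:512];P=np.stack([(u-K[0,2])/K[0,0]*d,(v-K[1,2])/K[1,1]*d,d],-1)
    return P@T[:3,:3].T+T[:3,3]
def onplane(n,uv,z):
    m=optics.camera_model(n);K=m["intrinsics"];T=m["cam_to_world"]
    uv=np.atleast_2d(uv).astype(float)
    r=np.c_[(uv-K[:2,2])/[K[0,0],K[1,1]],np.ones(len(uv))]@T[:3,:3].T
    return T[:3,3]+r*((z-T[2,3])/r[:,2])[:,None]
E
python3 - <<'E'
from h import *
p=cv2.imread("pics/top0.png");d=np.load("pics/top0.npy");W=cloud("top",d);z=W[...,2]
print("bench z",np.median(z[235:245,310:318]))
m=((z>0.012)&(z<0.06)).astype(np.uint8);m[:, :215]=0;m[:120]=0;m[290:]=0;m[:,360:]=0
n,l,s,c=cv2.connectedComponentsWithStats(m)
for i in range(1,n):
    if s[i,4]<60: continue
    ys,xs=np.where(l==i);zz=np.median(z[l==i])
    q=onplane("top",np.c_[xs,ys],zz)[:,:2]
    r=cv2.minAreaRect((q*1000).astype(np.float32))
    print(s[i],c[i].round(1),"z",zz.round(4),"rect",np.round(r[0],1),np.round(r[1],1),round(r[2],1))
    print(cv2.boxPoints(r).round(0).tolist(), p[l==i].mean(0).round())
crop=p[130:290,215:375]; crop=np.clip(crop*1.3,0,255).astype(np.uint8)
mm=m[130:290,215:375]*90
big=cv2.resize(np.hstack([crop,cv2.merge([mm]*3)]),None,fx=2.5,fy=2.5,interpolation=cv2.INTER_CUBIC);cv2.imwrite("pics/crop1.png",big)
E
```

```text
bench z -0.0008412657537621993
[252 137  17  19 251] [260.1 145.5] z 0.0492 rect [714.1 188.3] [38.9 45. ] 89.7
[[692.0, 169.0], [737.0, 169.0], [737.0, 208.0], [692.0, 208.0]] [ 74.  98. 118.]
[303 142  22  16 298] [313.7 149.6] z 0.0181 rect [712.6  55. ] [37.  51.8] 4.2
[[692.0, 79.0], [696.0, 28.0], [733.0, 31.0], [729.0, 82.0]] [ 76. 147. 175.]
[ 222  170  100   49 1230] [282.6 183.9] z 0.0216 rect [601.3 163.7] [246.5 102.2] 85.3
[[540.0, 45.0], [642.0, 37.0], [662.0, 282.0], [561.0, 291.0]] [ 63.  93. 115.]
[ 246  228   51   22 1047] [271.2 238.3] z 0.0243 rect [492.7 162.5] [ 49.8 119.8] 0.0
[[468.0, 222.0], [468.0, 103.0], [518.0, 103.0], [518.0, 222.0]] [ 81. 106. 124.]
[ 318  241   42   41 1050] [340.  260.6] z 0.0204 rect [441.6  -1.9] [94.7 62.9] 65.7
[[393.0, -32.0], [451.0, -58.0], [490.0, 28.0], [432.0, 54.0]] [101.  99.  75.]
```

View pics/crop1.png

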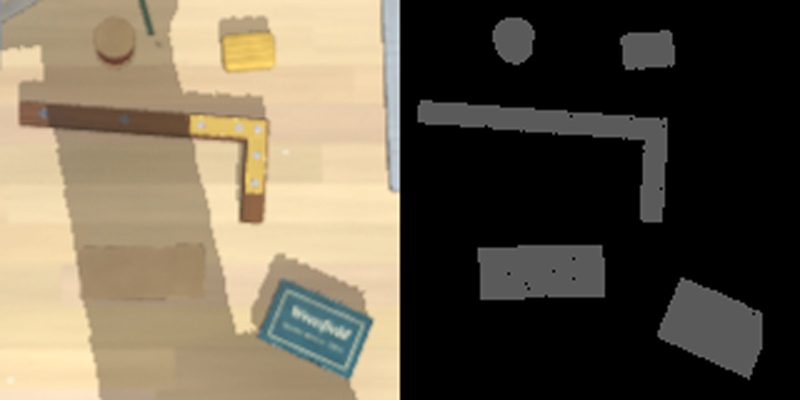

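The crop confirms it: the 50×120 mm top at z 24 mm is the smaller block, and the tin, wax and jig sizes match as well. The jig's inner corner is about (0.622, 0.061) with yaw −0.08. The block is at jig (−0.137, 0.091). Next I turn the tool square to the jig, partly open so both fingers can push the long side, and travel to the spot behind the block.

Request:
{"method": "servo_tool", "body": {
  "steps": [0,0,0,-1,0.26,0,0,0,-0.53,0.26,-0.0863,-0.122,0,0,0.26,-0.0863,-0.122,0,0,0.26,-0.0863,-0.122,0,0,0.26,-0.0863,-0.122,0,0,0.26,-0.0863,-0.122,0,0,0.26,-0.0863,-0.122,0,0,0.26,-0.0863,-0.122,0,0,0.26,-0.0863,-0.122,0,0,0.26,-0.0863,-0.122,0,0,0.26,-0.0863,-0.122,0,0,0.26]
}}

```text
t: 1.3
ee_pos: [0.3842, 0.2434, 0.2009]
tcp_rot: [-3.142, -0.0, 3.06]
ft_force: [1.3, 0.4, -0.6]
finger_gap: 0.629
finger_force: 0.0
```

```bash
python3 - <<'E'
from h import *
d=np.load("pics/top0.npy");z=cloud("top",d)[...,2]
def side(cols,lo,hi,zz,rows):
    P=[]
    for u in cols:
        v=[r for r in range(*rows) if lo<z[r,u]<hi]
        if v: P.append((u,v[0]-.5,v[-1]+.5))
    P=np.array(P)
    for k in (1,2):
        q=onplane("top",P[:,[0,k]],zz)[:,:2]*1000
        f=np.polyfit(q[:,1],q[:,0],1);r=q[:,0]-np.polyval(f,q[:,1]);g=abs(r)<2.5
        f=np.polyfit(q[g,1],q[g,0],1);print("x=%.4f*y+%.1f"%tuple(f),r[g].std().round(2))
side(range(228,308),.012,.04,.022,(160,200))
side(range(252,293),.012,.04,.025,(215,262))
E
```

```text
x=0.0783*y+639.6 0.71
x=0.0806*y+616.0 0.75
x=-0.0259*y+522.3 0.69
x=-0.0316*y+473.3 0.65
```

Request:
{"method": "servo_tool", "body": {
  "steps": [-0.0863,-0.122,0,0,0.26,-0.0863,-0.122,0,0,0.26,0,0,0,0,0.26,0,0,0.14,0,0.26,0,0,0.14,0,0.26,0,0,0.14,0,0.26,0,0,0.1,0,0.26,0,0,0.05,0,0.26,0,0,0.02,0,0.26,0,0,0,0,0.26]
}}

```text
t: 2.3
ee_pos: [0.4285, 0.1683, 0.0233]
tcp_rot: [-3.141, -0.002, 3.061]
ft_force: [0.2, 0.7, 0.4]
finger_gap: 0.63
finger_force: 0.0
```

Request:
{"method": "servo_tool", "body": {
  "steps": [-0.027,0,0,0,0.26,-0.027,0,0,0,0.26,-0.027,0,0,0,0.26,-0.027,0,0,0,0.26,-0.027,0,0,0,0.26,-0.027,0,0,0,0.26,-0.027,0,0,0,0.26,-0.027,0,0,0,0.26,-0.027,0,0,0,0.26,-0.027,0,0,0,0.26,-0.027,0,0,0,0.26,-0.027,0,0,0,0.26]
}}

```text
t: 3.5
ee_pos: [0.5271, 0.16, 0.0241]
tcp_rot: [-3.142, 0.0, 3.06]
ft_force: [0.5, 0.5, 0.4]
finger_gap: 0.628
finger_force: 0.0
```

```bash
python3 - <<'E'
from h import *
p,d=optics.snapshot("top");np.save("pics/t2.npy",d)
q,_=optics.snapshot("scene")
cv2.imwrite("pics/v2.png",np.hstack([p[120:300,200:380],q[160:340,150:330]]).repeat(2,0).repeat(2,1))
o=get_obs();print(o["ee_pos"],o["ft_force"])
E
```

```text
[0.52757929 0.16001946 0.02440616] [-0.49269408 -0.24438525 -1.14061257]
```

View pics/v2.png

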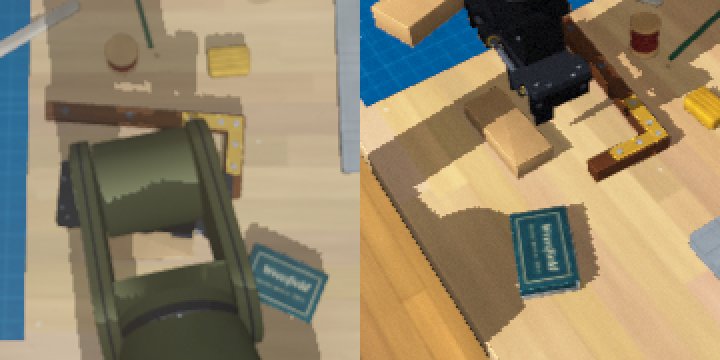

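The block hasn't moved. It is still at scene (223,226), and the fingers now stand on its fence side, at about scene (245,215), without having met any force. I need their true height and position before moving again.

```bash
python3 - <<'E'
from h import *
p,d=optics.snapshot("scene");W=cloud("scene",d);cv2.imwrite("pics/s3.png",p[120:300,160:340].repeat(3,0).repeat(3,1))
hsv=cv2.cvtColor(p,cv2.COLOR_BGR2HSV)
g=np.zeros(p.shape[:2],bool);g[150:240,190:300]=True
m=g&(hsv[...,2]<70)&(W[...,2]<.15)&(W[...,2]>.003)&(W[...,0]<.6)
for lo in np.arange(.0,.14,.01):
    k=m&(W[...,2]>=lo)&(W[...,2]<lo+.01)
    if k.any(): print(round(lo,3),k.sum(),W[k].min(0).round(3),W[k].max(0).round(3))
b=g&(W[...,2]>.02)&(W[...,2]<.03)&~m;b[:,262:]=0
print("block-ish",W[b].min(0),W[b].max(0),b.sum())
o=get_obs();print(o["ee_pos"],o["q"],o["finger_gap"])
E
```

```text
0.0 5 [0.565 0.037 0.003] [0.6   0.302 0.01 ]
0.01 14 [0.581 0.036 0.013] [0.599 0.406 0.02 ]
0.02 2 [0.561 0.396 0.024] [0.576 0.401 0.024]
0.03 2 [0.515 0.126 0.04 ] [0.523 0.128 0.04 ]
0.04 23 [0.514 0.124 0.04 ] [0.534 0.194 0.05 ]
0.05 24 [0.513 0.121 0.051] [0.532 0.196 0.06 ]
0.06 6 [0.516 0.121 0.06 ] [0.529 0.195 0.066]
0.07 6 [0.518 0.19  0.07 ] [0.532 0.192 0.08 ]
0.08 4 [0.525 0.189 0.084] [0.527 0.193 0.089]
0.09 5 [0.521 0.189 0.093] [0.524 0.195 0.098]
0.1 5 [0.518 0.192 0.102] [0.522 0.196 0.109]
0.11 27 [0.487 0.077 0.114] [0.548 0.238 0.12 ]
0.12 143 [0.487 0.075 0.12 ] [0.554 0.245 0.13 ]
0.13 162 [0.486 0.073 0.13 ] [0.55  0.241 0.14 ]
0.14 133 [0.486 0.069 0.14 ] [0.554 0.25  0.15 ]
block-ish [0.46545595 0.0993131  0.02026086] [0.6593242  0.40962985 0.02968536] 991
[0.52685433 0.16004197 0.02419654] [ 1.97391976e-01  8.58867240e-02  2.01007944e+00  4.30817999e-05
  1.04568489e+00 -1.29154563e+00] 0.6310856301597475
```

View pics/s3.png

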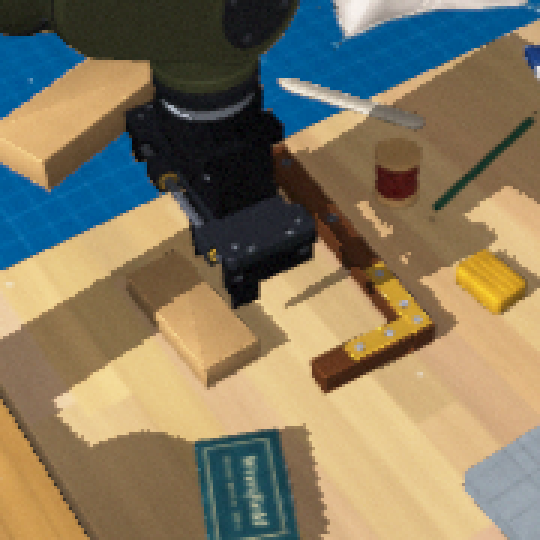

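The picture shows the fingertips hanging in the air above the block's top. The depth puts them at z≈0.040, but the reported TCP height implies 0.007. The body's underside is also about 30 mm higher than it should be, so the state's z reads about 32 mm low while x and y agree. Nothing was touched. I'll go back behind the block, come lower and check the height by camera.

Request:
{"method": "servo_tool", "body": {
  "steps": [0,0,-0.04,0,0.26,0.1,0,0,0,0.26,0.1,0,0,0,0.26,0.1,0,0,0,0.26,0.027,0,0,0,0.26,0,0,0.04,0,0.26,0,0,0.03,0,0.26,0,0,0.03,0,0.26,0,0,0,0,0.26]
}}

```text
t: 4.55
ee_pos: [0.4279, 0.1676, 0.0042]
tcp_rot: [-3.14, -0.003, 3.06]
ft_force: [0.3, 0.1, -0.0]
finger_gap: 0.63
finger_force: 0.0
```

```bash
cat > tip.py <<'E'
from h import *
def tip():
    p,d=optics.snapshot("scene");W=cloud("scene",d);o=get_obs();e=o["ee_pos"]
    hsv=cv2.cvtColor(p,cv2.COLOR_BGR2HSV)
    m=(d>0)&(hsv[...,2]<70)&(abs(W[...,0]-e[0])<.03)&(abs(W[...,1]-e[1])<.06)
    for lo in np.arange(-.01,.07,.005):
        k=m&(W[...,2]>=lo)&(W[...,2]<lo+.005)
        if k.any(): print(round(lo,3),k.sum(),W[k].min(0).round(3),W[k].max(0).round(3))
    k=m&(W[...,2]>.1)&(W[...,2]<.14);b=(W[...,2]>.07)&(W[...,2]<.14)&(abs(W[...,0]-e[0])<.05)&(abs(W[...,1]-e[1])<.1)
    print("body low",np.percentile(W[b][:,2],[0,1,5]).round(3),"ee",e.round(4),"F",np.round(o["ft_force"],1))
    return p
E
python3 - <<'E'
from tip import *
p=tip();cv2.imwrite("pics/s4.png",p[120:300,120:300].repeat(3,0).repeat(3,1))
E
```

```text
-0.005 1 [ 0.416  0.186 -0.001] [ 0.416  0.186 -0.001]
0.0 1 [0.421 0.163 0.001] [0.421 0.163 0.001]
0.015 2 [0.416 0.135 0.019] [0.421 0.135 0.019]
0.02 7 [0.416 0.133 0.02 ] [0.434 0.135 0.024]
0.025 9 [0.414 0.131 0.025] [0.434 0.135 0.03 ]
0.03 10 [0.414 0.13  0.031] [0.434 0.134 0.035]
0.035 12 [0.415 0.129 0.035] [0.434 0.132 0.04 ]
0.055 2 [0.42  0.201 0.055] [0.42  0.205 0.059]
body low [0.096 0.097 0.102] ee [0.4283 0.1677 0.0049] F [-0.3 -0.4  0.1]
```

View pics/s4.png

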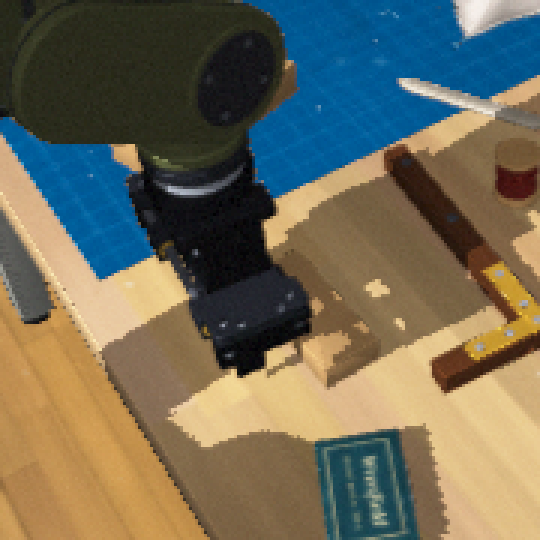

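The fingers are now behind the block (nearest fingertip at crop (240,370)), and the tips are at z≈0.019. I go 11 mm lower.

Request:
{"method": "servo_tool", "body": {
  "steps": [0,0,0.02,0,0.26,0,0,0.017,0,0.26,0,0,0,0,0.26]
}}

```text
t: 4.9
ee_pos: [0.4281, 0.1679, -0.0058]
tcp_rot: [-3.141, -0.001, 3.06]
ft_force: [0.2, -0.2, 0.8]
finger_gap: 0.631
finger_force: 0.0
```

```bash
python3 -c "
from tip import *
tip()"
```

```text
-0.005 1 [ 0.409  0.162 -0.   ] [ 0.409  0.162 -0.   ]
0.0 1 [0.415 0.182 0.002] [0.415 0.182 0.002]
0.005 2 [0.425 0.134 0.009] [0.43  0.135 0.009]
0.01 10 [0.415 0.133 0.011] [0.435 0.135 0.015]
0.015 5 [0.418 0.132 0.015] [0.433 0.134 0.02 ]
0.02 11 [0.415 0.129 0.02 ] [0.435 0.133 0.025]
0.025 9 [0.416 0.129 0.026] [0.432 0.133 0.03 ]
body low [0.085 0.088 0.092] ee [ 0.4283  0.168  -0.0054] F [-0.1  0.3  0.7]
```

Request:
{"method": "servo_tool", "body": {
  "steps": [-0.027,0,0,0,0.26,-0.027,0,0,0,0.26,-0.027,0,0,0,0.26,-0.02,0,0,0,0.26,-0.02,0,0,0,0.26,-0.02,0,0,0,0.26,-0.02,0,0,0,0.26,-0.02,0,0,0,0.26,-0.02,0,0,0,0.26,-0.02,0,0,0,0.26]
}}

```text
t: 5.95
ee_pos: [0.4952, 0.1626, -0.005]
tcp_rot: [-3.142, -0.0, 3.06]
ft_force: [-1.6, -0.1, 1.5]
finger_gap: 0.633
finger_force: 0.7
```

```bash
cat > blk.py <<'E'
from h import *
# jig frame: origin, yaw
O=np.array([.6208,.0607]);a=-.0795
R=np.array([[np.cos(a),-np.sin(a)],[np.sin(a),np.cos(a)]])
def jig(w): return (np.asarray(w)[...,:2]-O)@R
def blk(n,save=None):
    p,d=optics.snapshot(n);W=cloud(n,d);hsv=cv2.cvtColor(p,cv2.COLOR_BGR2HSV)
    J=jig(W);z=W[...,2]
    m=(d>0)&(z>.019)&(z<.031)&(J[...,0]>-.25)&(J[...,0]<.003)&(J[...,1]>.001)&(J[...,1]<.24)&(hsv[...,2]>75)
    m=m.astype(np.uint8);c,l,s,_=cv2.connectedComponentsWithStats(m)
    k=l==1+np.argmax(s[1:,4]);ys,xs=np.where(k)
    q=jig(onplane(n,np.c_[xs,ys],.025))*1000
    r=cv2.minAreaRect(q.astype(np.float32))
    print(n,k.sum(),np.round(r[0],1),np.round(r[1],1),round(r[2],1),"x",q[:,0].min().round(1),q[:,0].max().round(1),"y",q[:,1].min().round(1),q[:,1].max().round(1))
    if save: cv2.imwrite(save,p)
    return p,k,q
def ee():
    o=get_obs();print("t",o["t"],"ee jig",(jig(o["ee_pos"])*1000).round(1),o["ee_pos"][2].round(4),"F",np.round(o["ft_force"],1))
E
python3 -c "
from blk import *
blk('scene');blk('top');ee()"
```

```text
scene 264 [-97.4  40.8] [53.5 39.1] 2.3 x -124.7 -71.2 y 21.8 61.4
top 7 [-72.4 140.9] [ 2.4 12.1] 4.8 x -74.1 -70.7 y 134.9 147.0
t 6.05 ee jig [-132.6   91.7] -0.0047 F [-0.6  0.7  0.3]
```

The block is moving squarely: its near end spans x −125..−71, and a force is showing. I continue to just short of the fence.

Request:
{"method": "servo_tool", "body": {
  "steps": [-0.02,0,0,0,0.26,-0.02,0,0,0,0.26,-0.02,0,0,0,0.26,-0.02,0,0,0,0.26,-0.02,0,0,0,0.26,-0.02,0,0,0,0.26,-0.02,0,0,0,0.26,-0.02,0,0,0,0.26,-0.02,0,0,0,0.26,-0.02,0,0,0,0.26,-0.015,0,0,0,0.26,0,0,0,0,0.26]
}}

```text
t: 7.25
ee_pos: [0.56, 0.1574, -0.0047]
tcp_rot: [3.141, 0.001, 3.06]
ft_force: [-0.6, 0.7, 0.1]
finger_gap: 0.628
finger_force: 0.0
```

```bash
python3 -c "
from blk import *
blk('scene');ee()"
```

```text
scene 244 [-32.   38.9] [51.  37.8] 1.5 x -57.9 -6.5 y 19.8 57.4
t 7.3 ee jig [-68.6  91.6] -0.0047 F [-0.8 -0.4  0.3]
```

Request:
{"method": "servo_tool", "body": {
  "steps": [-0.01,0,0,0,0.26,-0.01,0,0,0,0.26,-0.005,0,0,0,0.26,0,0,0,0,0.26]
}}

```text
t: 7.7
ee_pos: [0.5668, 0.1568, -0.0049]
tcp_rot: [3.142, 0.0, 3.06]
ft_force: [-0.7, 1.1, 0.6]
finger_gap: 0.627
finger_force: 0.2
```

Request:
{"method": "servo_tool", "body": {
  "steps": [-0.005,0,0,0,0.26,0,0,0,0,0.26]
}}

```text
t: 7.9
ee_pos: [0.5669, 0.1568, -0.005]
tcp_rot: [-3.141, -0.003, 3.06]
ft_force: [-4.2, 0.4, 4.4]
finger_gap: 0.627
finger_force: 2.4
```

The fence is reached (−4 N at jig x −61.5). I back off, rise over the block, close the fingers and come down beyond its far end.

Request:
{"method": "servo_tool", "body": {
  "steps": [0.05,0,0,0,0.26,0,0,-0.1,0,-1,0,0,-0.1,0,-1,-0.085,0.1,0,0,-1,-0.085,0.11,0,0,-1,0,0.1,0,0,-1,0,0,0.08,0,-1,0,0,0.08,0,-1,0,0,0.04,0,-1,0,0,0,0,-1]
}}

```text
t: 8.9
ee_pos: [0.6097, 0.2458, -0.0075]
tcp_rot: [-3.14, -0.004, 3.06]
ft_force: [-0.1, -0.3, -0.0]
finger_gap: 0.006
finger_force: 0.0
```

```bash
python3 -c "
from blk import *
ee();p,k,q=blk('scene');blk('top')
cv2.imwrite('pics/s6.png',p[130:280,170:370].repeat(3,0).repeat(3,1))"
```

```text
t 8.9 ee jig [-25.8 183.7] -0.0075 F [-0.1 -0.3 -0. ]
scene 813 [-24.8  73.3] [ 54.6 145.3] 0.5 x -51.8 2.9 y 0.8 146.0
top 592 [-23.2  59.6] [76.5 51.7] 89.0 x -49.1 2.4 y 20.9 98.2
```

View pics/s6.png

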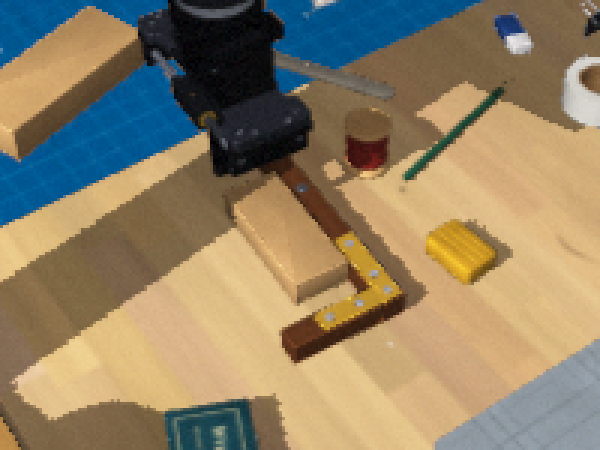

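The block lies flat on the fence with about 21 mm left to the stop (end at crop (320,290), stop at (330,320)). The closed fingers are beyond the far end, so I push toward the stop.

Request:
{"method": "servo_tool", "body": {
  "steps": [0,-0.025,0,0,-1,0,-0.025,0,0,-1,0,-0.025,0,0,-1,0,-0.02,0,0,-1,0,-0.015,0,0,-1,0,-0.015,0,0,-1,0,-0.015,0,0,-1,0,-0.015,0,0,-1,0,0,0,0,-1]
}}

```text
t: 9.9
ee_pos: [0.6077, 0.1996, -0.0048]
tcp_rot: [-3.141, 0.0, 3.06]
ft_force: [-0.3, 0.2, 0.1]
finger_gap: 0.004
finger_force: 0.1
```

```bash
python3 -c "
from blk import *
ee();blk('scene')"
```

```text
t 9.9 ee jig [-24.  137.4] -0.0048 F [-0.3  0.2  0.1]
scene 746 [-25.1  64.9] [ 53.9 131. ] 0.5 x -51.8 2.4 y -0.4 130.4
```

Five or six millimetres are left, so I go on in small steps and watch the force.

Request:
{"method": "servo_tool", "body": {
  "steps": [0,-0.008,0,0,-1,0,-0.008,0,0,-1,0,0,0,0,-1]
}}

```text
t: 10.25
ee_pos: [0.6071, 0.195, -0.0051]
tcp_rot: [-3.141, -0.0, 3.06]
ft_force: [-0.4, 0.8, 0.6]
finger_gap: 0.001
finger_force: 0.2
```

Request:
{"method": "servo_tool", "body": {
  "steps": [0,-0.005,0,0,-1,0,0,0,0,-1]
}}

```text
t: 10.45
ee_pos: [0.607, 0.1936, -0.0051]
tcp_rot: [-3.141, -0.0, 3.06]
ft_force: [0.0, 0.2, -0.4]
finger_gap: 0.006
finger_force: 0.3
```

Request:
{"method": "servo_tool", "body": {
  "steps": [0,-0.004,0,0,-1,0,0,0,0,-1]
}}

```text
t: 10.65
ee_pos: [0.6069, 0.1925, -0.0051]
tcp_rot: [-3.141, -0.0, 3.06]
ft_force: [-0.9, -0.4, -0.6]
finger_gap: -0.001
finger_force: 0.3
```

Request:
{"method": "servo_tool", "body": {
  "steps": [0,-0.005,0,0,-1,0,0,0,0,-1]
}}

```text
t: 10.85
ee_pos: [0.6068, 0.1909, -0.0051]
tcp_rot: [-3.141, -0.0, 3.06]
ft_force: [0.2, 1.6, 0.1]
finger_gap: 0.005
finger_force: 0.2
```

Request:
{"method": "servo_tool", "body": {
  "steps": [0,-0.005,0,0,-1,0,0,0,0,-1]
}}

```text
t: 11.05
ee_pos: [0.6067, 0.1894, -0.005]
tcp_rot: [-3.141, -0.0, 3.06]
ft_force: [1.2, 0.6, 0.4]
finger_gap: 0.006
finger_force: 0.1
```

```bash
python3 -c "
from blk import *
ee();p,k,q=blk('scene')
cv2.imwrite('pics/s7.png',p[170:270,220:320].repeat(5,0).repeat(5,1))"
```

```text
t 11.05 ee jig [-24.3 127.2] -0.005 F [1.2 0.6 0.4]
scene 724 [-24.8  59.4] [121.   55.1] 90.0 x -52.4 2.7 y -1.1 119.9
```

View pics/s7.png

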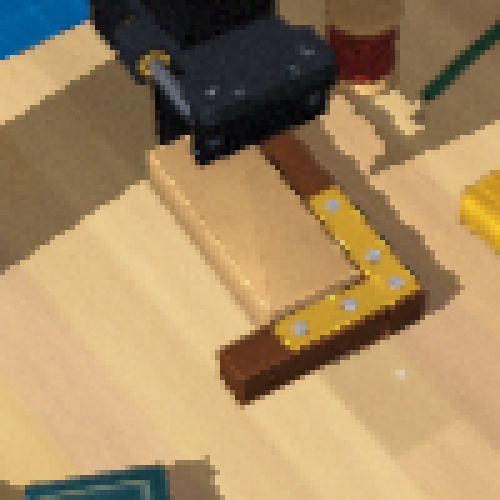

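The block's end is now almost at the stop (crop (320,295)), with no stop force yet, so I take a few more small steps.

Request:
{"method": "servo_tool", "body": {
  "steps": [0,-0.004,0,0,-1,0,0,0,0,-1]
}}

```text
t: 11.3
ee_pos: [0.6066, 0.1883, -0.0049]
tcp_rot: [-3.142, -0.0, 3.06]
ft_force: [-0.3, 0.4, -0.3]
finger_gap: 0.005
finger_force: 0.1
```

Request:
{"method": "servo_tool", "body": {
  "steps": [0,-0.004,0,0,-1,0,0,0,0,-1]
}}

```text
t: 11.5
ee_pos: [0.6066, 0.1872, -0.0049]
tcp_rot: [-3.142, -0.0, 3.06]
ft_force: [-0.8, 0.4, -1.1]
finger_gap: 0.003
finger_force: 0.3
```

Request:
{"method": "servo_tool", "body": {
  "steps": [0,-0.004,0,0,-1,0,0,0,0,-1]
}}

```text
t: 11.7
ee_pos: [0.6064, 0.187, -0.0048]
tcp_rot: [3.14, -0.0, 3.06]
ft_force: [-0.6, 4.5, 0.1]
finger_gap: 0.003
finger_force: 2.4
```

Request:
{"method": "servo_tool", "body": {
  "steps": [0,-0.004,0,0,-1,0,0,0,0,-1]
}}

```text
t: 11.9
ee_pos: [0.6064, 0.187, -0.0046]
tcp_rot: [3.138, 0.0, 3.059]
ft_force: [-0.6, 8.6, -0.6]
finger_gap: 0.005
finger_force: 4.2
```

```bash
python3 -c "
from blk import *
ee();p,k,q=blk('scene')"
```

```text
t 11.9 ee jig [-24.4 124.8] -0.0046 F [-0.6  8.6 -0.6]
scene 710 [-24.9  58.8] [ 55.1 118.9] 0.5 x -52.3 2.7 y -0.8 118.2
```

The stop is reached (rising to 8.6 N). I back off, rise, go behind the long side and give one last squaring push.

Request:
{"method": "servo_tool", "body": {
  "steps": [0,0.05,0,0,-1,0,0,-0.1,0,-1,0,0,-0.1,0,-1,0.13,0,0,0,0.26,0.13,-0.1,0,0,0.26,0,-0.1,0,0,0.26,0,-0.07,0,0,0.26,0,0,0,0,0.26,0,0,0.1,0,0.26,0,0,0.1,0,0.26,0,0,0,0,0.26]
}}

```text
t: 13.05
ee_pos: [0.5198, 0.1255, -0.009]
tcp_rot: [-3.139, -0.008, 3.06]
ft_force: [-0.5, 0.0, -0.4]
finger_gap: 0.604
finger_force: 0.0
```

```bash
python3 -c "
from blk import *
ee();p,k,q=blk('scene')"
```

```text
t 13.05 ee jig [-105.9   56.5] -0.009 F [-0.5  0.  -0.4]
scene 525 [-25.5  58.4] [ 54.9 116.9] 1.6 x -51.4 2.9 y -0.8 117.5
```

Request:
{"method": "servo_tool", "body": {
  "steps": [-0.03,0,0,0,0.26,-0.03,0,0,0,0.26,-0.03,0,0,0,0.26,-0.02,0,0,0,0.26,-0.015,0,0,0,0.26,-0.012,0,0,0,0.26,-0.008,0,0,0,0.26,0,0,0,0,0.26]
}}

```text
t: 13.9
ee_pos: [0.5641, 0.122, -0.0054]
tcp_rot: [-3.141, -0.007, 3.06]
ft_force: [-7.8, -0.1, 4.9]
finger_gap: 0.633
finger_force: 3.6
```

Request:
{"method": "servo_tool", "body": {
  "steps": [-0.005,0,0,0,0.26,0,0,0,0,0.26]
}}

```text
t: 14.1
ee_pos: [0.5641, 0.122, -0.0055]
tcp_rot: [-3.141, -0.01, 3.061]
ft_force: [-12.2, 0.1, 9.2]
finger_gap: 0.631
finger_force: 5.8
```

Firm against the fence. I let go, retreat clear and check.

Request:
{"method": "servo_tool", "body": {
  "steps": [0.05,0,0,0,0.26,0.1,0,0,0,0.26,0,0,-0.16,0,0.26,0,0,-0.16,0,0.26,0,0.16,-0.1,0,0.26,0,0.16,0,0,0.26,0,0.16,0,0,0.26,0,0.16,0,0,0.26,0,0.16,0,0,0.26,0,0.16,0,0,0.26,0,0,0,0,0.26,0,0,0,0,0.26]
}}

```text
t: 15.3
ee_pos: [0.5458, 0.4077, 0.1169]
tcp_rot: [-3.141, -0.001, 3.062]
ft_force: [0.8, 0.4, 0.1]
finger_gap: 0.63
finger_force: 0.0
```

```bash
python3 -c "
from blk import *
ee();blk('scene');p,k,q=blk('top')
q,_=optics.snapshot('scene')
cv2.imwrite('pics/f.png',np.hstack([p[120:290,215:365],q[150:320,210:360]]).repeat(2,0).repeat(2,1))
d=optics.snapshot('top')[1];z=cloud('top',d)[...,2]
m=((z>0.012)&(z<0.06)).astype(np.uint8);m[:, :215]=0;m[:120]=0;m[290:]=0;m[:,360:]=0
n,l,s,c=cv2.connectedComponentsWithStats(m)
for i in range(1,n):
    if s[i,4]>60: print(s[i,4],c[i].round(1))
for a_ in (range(232,268),):
    print([ [r for r in range(170,225) if .02<z[r,u]<.03][-1:] for u in range(255,310,4)])
"
```

```text
t 15.3 ee jig [-102.4  339.9] 0.1169 F [0.8 0.4 0.1]
scene 781 [-24.8  62.9] [ 54.1 127. ] 0.5 x -51.7 2.7 y -0.8 126.7
top 1011 [-23.2  66. ] [ 51.5 129.8] 0.2 x -49.0 2.7 y 1.1 131.0
252 [260.1 145.6]
298 [313.7 149.6]
2210 [284.7 188.3]
1048 [339.9 260.5]
[[179], [181], [201], [201], [202], [202], [202], [203], [203], [203], [203], [204], [204], [205]]
```

View pics/f.png

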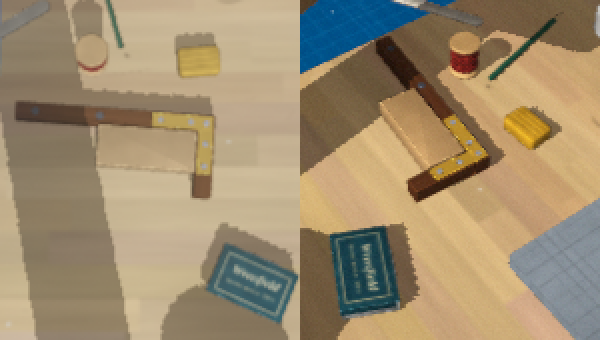

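```bash
python3 -c "
from blk import *
for n in ('top','scene'):
    p,d=optics.snapshot(n);W=cloud(n,d);z=W[...,2]
    v,u=np.mgrid[:384,:512];J=jig(onplane(n,np.c_[u.ravel(),v.ravel()],.025)).reshape(384,512,2)*1000
    g=(z>.017)&(z<.031)&(J[...,1]>-40)&(J[...,1]<160)
    for c in (-45,-35,-25,-15):
        k=g&(abs(J[...,0]-c)<3);y=np.sort(J[k][:,1]);
        k2=(abs(J[...,0]-c)<2)&(J[...,1]>-12)&(J[...,1]<14);o=np.argsort(J[k2][:,1])
        print(n,c,'ymax',y[-3:].round(1),'ymin',y[:2].round(1),[(int(a),int(b)) for a,b in zip(J[k2][o][:,1],p[k2][o][:,2])][::3])
    for c in (20,60,100):
        k=g&(abs(J[...,1]-c)<3);x=np.sort(J[k][:,0]);print(n,'y',c,'xmin',x[:3].round(1),'xmax',x[-2:].round(1))
"
```

```text
top -45 ymax [117.3 117.5 117.7] ymin [-20.7 -20.5] [(-10, 173), (-3, 166), (1, 191), (3, 189), (8, 200), (10, 200)]
top -35 ymax [118.1 118.3 118.5] ymin [-20.2 -20. ] [(-10, 187), (-3, 179), (0, 146), (4, 187), (6, 185), (11, 186), (13, 185)]
top -25 ymax [118.9 119.1 119.3] ymin [-19.6 -19.4] [(-9, 186), (-5, 184), (-2, 164), (2, 183), (4, 181), (9, 182), (11, 182)]
top -15 ymax [117.2 117.4 117.6] ymin [-21.5 -21.4] [(-11, 167), (-6, 187), (-4, 170), (0, 164), (2, 179), (7, 180), (10, 179)]
top y 20 xmin [-47.4 -47.2 -47. ] xmax [105.7 105.9]
top y 60 xmin [-47.9 -47.8 -45.5] xmax [419.8 420. ]
top y 100 xmin [-48.7 -48.5 -48.3] xmax [492.5 492.6]
scene -45 ymax [114.3 116.  117.3] ymin [-28.7 -27.6] [(-11, 177), (-6, 179), (-1, 174), (3, 208), (9, 210), (13, 212)]
scene -35 ymax [113.9 115.2 116.5] ymin [-29.8 -28.5] [(-11, 185), (-6, 177), (0, 196), (4, 197), (9, 195)]
scene -25 ymax [114.4 116.1 117.4] ymin [-29.5 -28.4] [(-9, 180), (-5, 163), (0, 192), (5, 187), (11, 183)]
scene -15 ymax [112.2 113.5 116.5] ymin [-30.5 -28.1] [(-10, 167), (-5, 146), (0, 190), (5, 176), (10, 179)]
scene y 20 xmin [-51.8 -49.8 -48.3] xmax [802.3 804.9]
scene y 60 xmin [-51.1 -49.6 -49.1] xmax [810.3 812.9]
scene y 100 xmin [-50.4 -48.3 -46.7] xmax [808.7 811.3]
```

The block is seated: stop plus block measures about 140 mm (142 nominal), and the outer side is parallel at x ≈ −49. The bystanders haven't moved.

```bash
python3 -c "
from bench import ticket
print(ticket.close_job())"
```

```text
the job is handed in; nothing more can be done
None
```

I pushed the maple block into the jig's corner, flat on the long fence and up against the stop, released it, left the tin, spool and wax unmoved within measurement, and handed the job in at about 15.5 s; no verdict came back.

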